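Free the seized lid of a centrifuge rotor

TASK

The lid of the centrifuge rotor has seized: dried buffer has crusted up its black knob. Rock the knob back and forth in small arcs until it breaks free and turn it on anticlockwise to its open stop, then lift the lid off and lay it flat in the empty white tray, knob upward, setting it down rather than dropping it. Leave the bottles standing about the bench where they are.

Things in the scene. Friction and masses are not known exactly. Their poses are not given: they have to be found in the camera images.
- rotor_seat (a point): Fixed rotor, 138 mm across, on a black stand. Point: on its axis at rim height (72 mm above the worktop), where the lid's underside rests. x axis: towards a locating pin; two 5 mm pins, 61.5 mm either side, stand 8.5 mm up through the lid, so it cannot turn and must lift straight. A cross-barred hub post, 22 mm above the rim inside the knob, holds the lid until the knob is at 1.0 rad or more.
- lid_center (a point): Round dark grey lid, loose on the rotor, 128 mm across, 8 mm thick at its edge and 15 mm inside, flat underneath, 0.4 to 0.6 kg with its knob. Point: on its axis, 4 mm above its underside. z axis up through the knob; x axis along the line of the locating pins.
- knob_grip (a point): Black wing knob, captive on the lid and its only handle: upright bar 54 mm long, 14 mm thick, 31 mm high, on a round base 44 mm across. Point: on the knob's axis at the height to grip, 53 mm above the lid's underside, 11 mm below the bar's top, 20 mm above the round base. x axis along the bar towards the end with the white line; z up.
- lid_knob (a joint): Knob angle on the lid, rad: 0 tight (bar along lid x, white line at red dot), + anticlockwise from above; open stop 1.25 (green dot). Stiff (0.12 N m), stays where left. Crust stops it hard at +0.14 at first; each swing to within 0.02 of its stop crumbles some, by turns anticlockwise and clockwise: stops +0.14, -0.19, +0.24, -0.30, then it turns free. Pushing on or repeating one way gains nothing.
- tray_floor (a point): White shallow tray, loose, 270 x 174 mm outside (262 x 166 mm inside), walls 30 mm high. This point: centre of its inner floor, 2 mm above the worktop. x axis along its length.
- wash_bottle: White squeeze bottle with a red bent spout, 64 mm across, 205 mm high, in the open behind the work; bystander. Origin at its foot, 19 mm from the bottle's own axis.
- white_cap_bottle: Small brown bottle with a white cap, 34 mm across, 73 mm high; bystander. Origin at the centre of its foot.
- black_cap_bottle: Small brown bottle with a black cap, 30 mm across, 66 mm high; bystander. Origin at the centre of its foot.
Things that resemble listed ones, but are neither listed nor needed, are in the scene too. Leave any purple look-alike of the part that bears rotor_seat alone.

How it is judged (in metres and radians):
On the way, in this order (a step that is already met when the one before it is completed fails the run):
1. the knob has been rocked until it also yields clockwise (to -0.25 rad or beyond), the lid on the rotor (value of joint lid_knob below -0.25 rad and distance between lid_center and rotor_seat below 0.012 m).
2. the knob is turned on to its open stop (beyond 1.1 rad) while the lid still sits on the rotor (value of joint lid_knob above 1.1 rad and distance between lid_center and rotor_seat below 0.012 m), for 0.1 s.
At the end, for the whole second after the job is handed in: The lid lies flat on the floor of the tray, knob upward (tilt under 0.06 rad, its whole rim inside the walls, resting on the floor within 4 mm), released and at rest, and the tray stands flat (x of lid_center in the frame of tray_floor between -0.071 and 0.071 m and y of lid_center in the frame of tray_floor between -0.024 and 0.024 m and z of lid_center in the frame of tray_floor between 0 and 0.008 m and z of knob_grip in the frame of tray_floor above 0.045 m and angle between lid_center's own z axis and vertical below 0.06 rad and angle between tray_floor's own z axis and vertical below 0.04 rad and linear speed of lid below 0.02 m/s); the robot touches nothing.
It fails at once if the lid is dropped (it comes down onto the tray or worktop faster than 0.6 m/s) (linear speed of lid above 0.6 m/s and height (world z) of lid_center below 0.05 m).
It fails at once if the wash bottle is pushed away or knocked over (moved more than 30 mm) (distance of wash_bottle from where it was at the start of the episode above 0.03 m).
It fails at once if the white-capped bottle is pushed away or knocked over (moved more than 30 mm) (distance of white_cap_bottle from where it was at the start of the episode above 0.03 m).
It fails at once if the black-capped bottle is pushed away or knocked over (moved more than 30 mm) (distance of black_cap_bottle from where it was at the start of the episode above 0.03 m).
It also fails if it takes over 48 s, if anything falls off the work surface, if the arm or the gripper's body presses on something with over 40 N, if the wrist force passes 120 N, or if a joint passes its speed limit or range.

ROBOT

A 6-joint arm with a two-finger parallel gripper is mounted at the origin on a cart in front of the work surface, level with it; the furniture and walls round the work are solid. World frame = base frame: x ahead of the robot, y to its left, z up, the work surface at z = 0. Lengths are in mm, angles in rad, forces in N, time in s.
With the tool pointing down it reaches from about 350 to 850 mm from the base axis. Payload 8.1 kg.
Tool frame: the origin (TCP) lies between the finger pads; the fingertips stand 17 mm ahead of it and the grasp point (between the pads) lies 2 mm behind it; z points along the fingers, y is the direction in which the jaws open and shut (so a half turn about z gives the same grasp; the last joint's range is limited). The gripper opens to 85 mm and grips with 20 to 120 N. Pads are 22 mm wide; open, the fingers measure 114 mm over their backs; the gripper's body (76 mm by 85 mm) begins 54 mm behind the grasp point. The pads swing forward as they close: fully open they stand 13 mm farther back than shut.
Start: joints at [1.117, 0.13, 1.488, -0, 1.523, -0.085], TCP at [216.277, 559.669, 248.292] pointing down, gripper open.
Joint ranges: [-2.96, 2.96], [-0.89, 2.26], [0.02, 2.5], [-1.34, 4.48], [0, 2.73], [-2.66, 2.66]. Speed limits (rad/s): [2.39, 2.39, 2.79, 3.14, 3.14, 3.14].

INTERFACE

Orientations are given as a unit quaternion [x, y, z, w].
In Python, from bench import observe, vision, workorder, models gives the robot as it stands.
- The arm moves only by the shell command python3 -m inch 'ROWS' [OPENING] [FORCE]. ROWS is JSON, a list of rows, each a list of 2 entries, a list of its own where there are three numbers: the shift along the tool's x, y, z in mm, then the turn, a rotation vector about the tool's x, y, z in rad. In form: [[[tx, ty, tz], [rx, ry, rz]], ...]. A call has 1 to 12 rows; each row is the pose to reach, as a shift and turn from the pose commanded when the call began, along the tool's axes at that moment; what a row does not reach only later rows make up. A row lasts 1/8 s, in which the tool goes at most 62.5 mm and 10.7 degrees, less where a joint would pass 70% of its speed; a pose out of reach is approached as far as the arm can. A call with a gripper value outside its range is refused whole. OPENING is the closure, from -1 (fully open) to 1 (shut), so that 0 is half open, set as the call begins (- or left out, the last holds). The fingers move at their own pace and stop on an object; FORCE is the grip in N (left out, the last holds). Time passes only in rows, so rows that repeat a pose let the fingers close. It gives the time, the measured TCP pose, the force and the opening at its end, in the units of the state.
- observe(): the state, without advancing time (a new reading comes with each control period).
- vision.read_camera(name): name is "scene" or "top"; returns (picture, depth): 420x560x3 uint8, red, green, blue; 420x560 float32, mm along the optical axis (not along the pixel's ray), 0 where there is no reading.
- vision.calibration(name): a dict with "mtx" (3x3 intrinsics, pixels), "view" (4x4, takes a point from world to camera coordinates). Camera axes: x right, y down, z forward; pixel columns grow to the right and rows downward; lengths in mm; the calibration is good to about 2 mm. A picture is of the moment at which its call begins. calibration takes no time and is no camera call.
- workorder.close_job(): hands the job in, once; it reports no verdict.
Trained networks look in the newest picture that a camera, given by its name, has taken for a name from the list of things; names that differ only in an ending like _2 or _b are one class to them, and where a whole thing is asked for, a point or a joint stands for the part that bears it (a point fixed in the world has none). Each returns a list of dicts, best first, with "p" (0 to 1); they miss things now and then, are a little off and sometimes report something else, mostly with a low value. They report only what shows in the picture. A call takes as long as a camera call. They do not tell look-alikes from the thing itself.
- models.outline_of(query, camera): "pixels" (420x560 bool, what is visible of it) and "box" ([left, top, right, bottom] in pixels, round what is visible of it).
The state is a dict: "time_s": time; "qpos": joint angles; "dq": joint speeds; "joint_efforts": joint torques, N m; "ee_pos": TCP position; "eef_rot": TCP orientation; "contact_force": force on the tool from outside, world axes, zero at the start; "ft_torque": the same for the moment, N m; "width": finger opening in mm.
Only numpy, scipy, OpenCV 4.12 (cv2) and the standard library are available. Lean on these libraries where they do the work, as an engineer would, in place of code of your own. Each camera call takes 0.05 s, during which the arm holds its last target.

## Working session

There is one attempt and no reset: what is moved stays moved. The work goes in short steps, Python scripts to look and compute and a shell command to move; the robot and the scene stay as the last step left them, time stands still between calls to the robot, and variables do not carry over. Pictures are saved under pics/ and viewed, and the job is handed in when it is done.

```bash
ls; mkdir -p pics
python3 - <<'E'
from bench import observe, vision, workorder, models
import cv2,numpy as np
for n in("scene","top"):
    p,d=vision.read_camera(n); cv2.imwrite(f"pics/{n}0.png",p[:,:,::-1]); np.save(f"pics/{n}0.npy",d)
    c=vision.calibration(n); print(n,c["mtx"].tolist(),np.round(c["view"],3).tolist())
print(observe())
E
```

```text
pics
scene [[475.1551719530794, 0.0, 286.1457781560228], [0.0, 475.1551719530794, 206.12183115342305], [0.0, 0.0, 1.0]] [[0.735, -0.678, 0.013, -456.485], [-0.342, -0.388, -0.856, 255.207], [0.585, 0.625, -0.517, 1158.718], [0.0, 0.0, 0.0, 1.0]]
top [[425.6520894933099, 0.0, 284.04722494954103], [0.0, 425.6520894933099, 209.86566178319484], [0.0, 0.0, 1.0]] [[-0.026, -1.0, 0.005, -50.715], [-0.981, 0.025, -0.19, 573.67], [0.19, -0.01, -0.982, 1378.832], [0.0, 0.0, 0.0, 1.0]]
{'time_s': 0.1, 'qpos': array([ 1.11658978e+00,  1.31100838e-01,  1.48920412e+00,  5.60715147e-06,
        1.52299158e+00, -8.53988239e-02]), 'dq': array([ 3.83832846e-05, -2.76904536e-03, -2.66633337e-03, -8.15069628e-04,
       -4.31569913e-04, -1.24996440e-03]), 'joint_efforts': array([ 2.24455757e-04, -5.70950282e+01, -5.01943910e+01, -3.04312307e-04,
        8.14881729e-03,  7.31607270e-05]), 'ee_pos': array([216.06837517, 559.23268092, 247.32169868]), 'eef_rot': array([ 1.83360602e-01,  9.83045352e-01, -8.20374532e-04, -2.29776428e-04]), 'contact_force': array([-0.74045692, -0.68229037,  1.06636199]), 'ft_torque': array([-0.07908449, -0.0095853 , -0.00610503]), 'width': 85.58947806584275}
```

View pics/scene0.png

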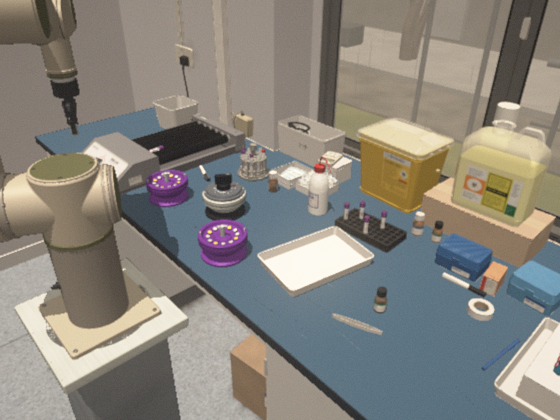

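View pics/top0.png

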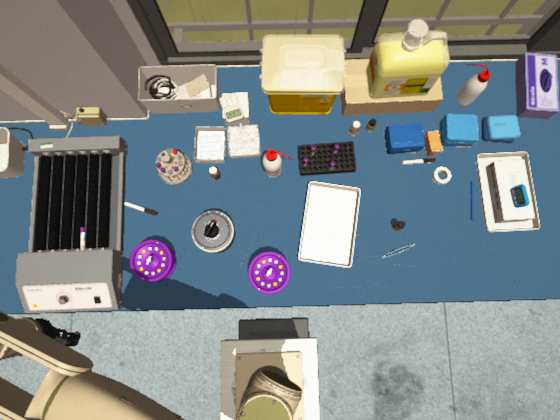

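Candidates in the top view: the grey lid with the black knob is at (213,231). The look-alikes are the purple rotors at (153,261) and (269,271), and the tube rack at (173,166). For trays, the empty white one is at (330,224) and the filled one at (508,190). I choose the lid at (213,231) and the tray at (330,224), and will check both in a crop.

```bash
cat > h.py <<'E'
import numpy as np, cv2
from bench import vision
def w2p(n,P):
    c=vision.calibration(n);V=np.array(c["view"]);K=np.array(c["mtx"])
    q=(V[:3,:3]@np.atleast_2d(P).T).T+V[:3,3]; u=(K@q.T).T
    return u[:,:2]/u[:,2:]
def p2w(n,uv,d):
    c=vision.calibration(n);V=np.array(c["view"]);K=np.array(c["mtx"])
    uv=np.atleast_2d(uv).astype(float); r=np.c_[uv,np.ones(len(uv))]@np.linalg.inv(K).T
    return (r*np.reshape(d,(-1,1))-V[:3,3])@V[:3,:3]
def cloud(n,d):
    vv,uu=np.mgrid[:420,:560]; W=p2w(n,np.c_[uu.ravel(),vv.ravel()],d.ravel()); W[d.ravel()==0]=np.nan
    return W.reshape(420,560,3)
def p2z(n,uv,z):
    a=p2w(n,uv,np.full(len(np.atleast_2d(uv)),500.));b=p2w(n,uv,np.full(len(np.atleast_2d(uv)),1500.))
    t=(z-a[:,2])/(b[:,2]-a[:,2]); return a+t[:,None]*(b-a)
def crop(n,p,u,v,r,s,name):
    c=p[max(0,v-r):v+r,max(0,u-r):u+r,::-1]; cv2.imwrite(name,cv2.resize(c,None,fx=s,fy=s,interpolation=cv2.INTER_CUBIC))
E
python3 - <<'E'
from h import *
from bench import models
t=cv2.imread("pics/top0.png")[:,:,::-1]; s=cv2.imread("pics/scene0.png")[:,:,::-1]
def cr(p,u,v,r,k): return cv2.resize(p[v-r:v+r,u-r:u+r,::-1],(k,k),interpolation=cv2.INTER_CUBIC)
cv2.imwrite("pics/crop1.png",np.hstack([cr(t,213,231,28,400),cr(s,224,195,35,400)]))
for n in("top","scene"):
    d=np.load(f"pics/{n}0.npy"); W=cloud(n,d)
    for q in("lid_center","knob_grip","tray_floor","wash_bottle","white_cap_bottle","black_cap_bottle"):
        for r in models.outline_of(q,n)[:4]:
            m=r["pixels"]&(d>0); P=W[m]
            print(n,q,round(r["p"],2),[int(x) for x in r["box"]],m.sum(),np.round(np.median(P,0)),"z98",round(np.percentile(P[:,2],98)) if len(P) else 0)
            np.save(f"pics/m_{n}_{q}.npy",m) if r is not None and r["p"]>.5 and not (n=="x") else 0
E
```

```text
top lid_center 0.75 [193, 212, 230, 249] 1148 [503. 168.  86.] z98 137
top lid_center 0.32 [202, 219, 219, 237] 181 [502. 167. 114.] z98 140
top knob_grip 0.49 [200, 219, 219, 236] 156 [502. 167. 116.] z98 140
top tray_floor 0.71 [296, 182, 361, 265] 4278 [ 528. -224.    3.] z98 32
top wash_bottle 0.71 [262, 150, 284, 177] 467 [718. -34. 123.] z98 204
top white_cap_bottle 0.42 [211, 167, 218, 178] 112 [707. 168.  50.] z98 76
top black_cap_bottle 0.44 [391, 220, 400, 233] 97 [ 510. -448.   42.] z98 71
scene lid_center 0.61 [205, 171, 242, 202] 809 [494. 158.  86.] z98 134
scene knob_grip 0.75 [213, 174, 230, 191] 248 [501. 164. 113.] z98 135
scene tray_floor 0.64 [260, 229, 372, 297] 4641 [ 531. -214.    3.] z98 30
scene wash_bottle 0.97 [308, 154, 328, 216] 912 [716. -46.  87.] z98 168
scene white_cap_bottle 0.6 [268, 173, 276, 191] 178 [708. 164.  40.] z98 73
scene black_cap_bottle 0.78 [373, 288, 386, 313] 265 [ 505. -461.   38.] z98 68
```

View pics/crop1.png

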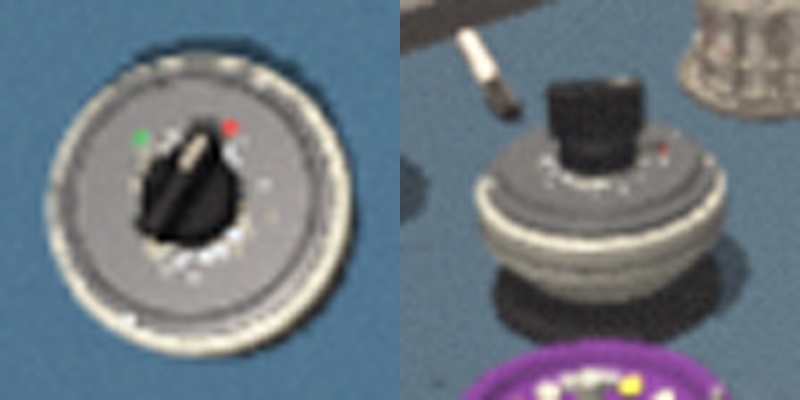

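The crop shows the grey lid with its black wing knob and white crust. The white line lies next to the red dot at top (245,221), and the green dot is at top (233,222), so this is the right lid. Now I'll measure the axis, the bar angle and the tray.

```bash
python3 - <<'E'
from h import *
from scipy.optimize import least_squares
t=cv2.imread("pics/top0.png")
# crop scale: 56px->400
f=56/400; o=np.array([185,203])
def C(x,y): return o+(np.array([x,y])+.5)*f-.5
for nm in("top","scene"):
    d=np.load(f"pics/{nm}0.npy"); W=cloud(nm,d).reshape(-1,3)
    near=np.hypot(W[:,0]-500,W[:,1]-165)<95
    for lo,hi in((50,100),(65,80),(84,90)):
        m=near&(W[:,2]>lo)&(W[:,2]<hi); P=W[m]
        # circle from cloud extents: minimal enclosing
        (c,r)=cv2.minEnclosingCircle(P[:,:2].astype(np.float32)); print(nm,lo,len(P),np.round(c,1),round(r,1))
    m=near&(W[:,2]>126); P=W[m]; c,s,a=cv2.minAreaRect(P[:,:2].astype(np.float32)); mu=P[:,:2].mean(0)
    u,sv,vt=np.linalg.svd(P[:,:2]-mu); print("bar",len(P),np.round(c,1),np.round(s,1),a,mu,P[:,2].mean(),np.degrees(np.arctan2(vt[0,1],vt[0,0])))
# rim ellipse in top: bright vs blue
hsv=cv2.cvtColor(t,cv2.COLOR_BGR2HSV); sub=t.astype(int)
m=((sub[:,:,2]>130)).astype(np.uint8); m[:203]=0;m[259:]=0;m[:,:185]=0;m[:,241:]=0
n,l,st,ce=cv2.connectedComponentsWithStats(m)
k=1+np.argmax(st[1:,4]); cnt=max(cv2.findContours((l==k).astype(np.uint8),cv2.RETR_EXTERNAL,cv2.CHAIN_APPROX_NONE)[0],key=len)[:,0]
R=p2z("top",cnt,72.); A=np.c_[R[:,:2],np.ones(len(R))]; s=np.linalg.lstsq(A,(R[:,:2]**2).sum(1),rcond=None)[0]; c=s[:2]/2; print("rim",c,np.sqrt(s[2]+c@c))
red=p2z("top",C(230,128),87)[0]; gr=p2z("top",C(140,138),87)[0]
p1=p2z("top",C(258,68),80)[0];p2=p2z("top",C(130,318),80)[0]
print("red",red,"green",gr,"pins",p1,p2,(p1+p2)/2,np.linalg.norm(p1-p2),np.degrees(np.arctan2(*(p1-p2)[1::-1])))
for q in(red,gr): print(np.hypot(*(q[:2]-c)),np.degrees(np.arctan2(q[1]-c[1],q[0]-c[0])))
e1=p2z("top",C(207,125),135)[0];print("line end",e1,np.degrees(np.arctan2(e1[1]-c[1],e1[0]-c[0])),np.hypot(*(e1[:2]-c)))
V=np.array(vision.calibration("top")["view"]);print("cam",-V[:3,:3].T@V[:3,3])
# tray
m=np.load("pics/m_top_tray_floor.npy"); W=cloud("top",np.load("pics/top0.npy"))
cnt=max(cv2.findContours(m.astype(np.uint8),cv2.RETR_EXTERNAL,cv2.CHAIN_APPROX_NONE)[0],key=len)[:,0]
T=p2z("top",cnt,28.);print("tray",cv2.minAreaRect(T[:,:2].astype(np.float32)))
E
python3 - <<'E'
import cv2
t=cv2.imread("pics/top0.png");cv2.imwrite("pics/crop2.png",cv2.resize(t[170:280,285:375],None,fx=5,fy=5,interpolation=cv2.INTER_CUBIC))
E
```

```text
top 50 1227 [506.  171.1] 70.0
top 65 350 [506.  171.1] 69.9
top 84 524 [504.7 172.1] 63.0
bar 77 [505.  172.2] [13.6 51.8] 58.28668975830078 [504.04141788 171.64718262] 134.35985840783908 146.96590610954033
scene 50 910 [503.4 169.4] 70.3
scene 65 297 [503.4 169.4] 70.3
scene 84 292 [506.5 167.8] 58.8
bar 66 [505.4 170.3] [18.9 50.6] 55.40995788574219 [505.0530963  168.64268406] 131.25609974808654 147.0501232272185
rim [504.30431322 173.59759961] 61.71254227188073
red [536.16940157 155.9919569   87.        ] green [532.57204158 197.15810811  87.        ] pins [565.19164399 144.21584479  80.        ] [450.81395692 202.18789819  80.        ] [508.00280046 173.20187149  80.        ] 128.23031730049664 -26.87806046133652
36.40525389222788 -28.92090023303237
36.79894057565179 39.810437125766626
line end [529.51518594 158.92904911 135.        ] -30.192312945667744 29.167695782873544
cam [ 299.38687122  -51.42472522 1463.06853231]
tray ((527.35546875, -221.0008087158203), (182.12147521972656, 281.8271179199219), 79.86181640625)
```

View pics/crop2.png

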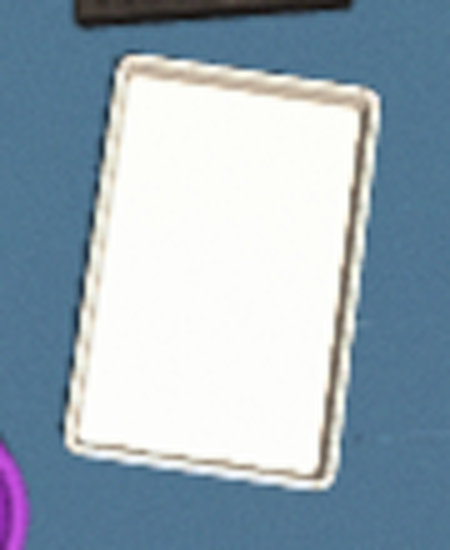

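The knob axis is at about (505, 171), its bar at about -32° in world yaw, and the red and green dots sit about 69° apart (1.25 rad is expected). The tray, 270 x 174 mm, is empty and centred near (528,-222). I'll move above the knob.

```bash
cat > g.py <<'E'
import json,sys,math
# g.py goto x y z yawdeg -> tool shift + rz ; g.py done tx ty tz rz -> record commanded
try: c=json.load(open("cmd.json"))
except Exception: c=[216.277,559.669,248.292,1.202]
a=sys.argv; y=c[3]
ex=(math.sin(y)*-1,math.cos(y)); ey=(math.cos(y),math.sin(y))  # tool x,y in world
v=[float(s) for s in a[2:]]
if a[1]=="goto":
    dx,dy=v[0]-c[0],v[1]-c[1]
    print([round(dx*ex[0]+dy*ex[1],1),round(dx*ey[0]+dy*ey[1],1),round(c[2]-v[2],1)],"rz",round(y-math.radians(v[3]),3))
elif a[1]=="done":
    c=[c[0]+v[0]*ex[0]+v[1]*ey[0],c[1]+v[0]*ex[1]+v[1]*ey[1],c[2]-v[2],y-v[3]]
    json.dump(c,open("cmd.json","w")); print("cmd",[round(k,2) for k in c[:3]],round(math.degrees(c[3]),2))
E
python3 g.py goto 505 171 190 58
python3 - <<'E'
from h import *
W=cloud("top",np.load("pics/top0.npy")); S=W.reshape(-1,3)
x=S[np.isfinite(S[:,0])&(S[:,0]>180)&(S[:,0]<560)&(S[:,1]>120)&(S[:,1]<640)]; print(x[:,2].max())
# tray floor estimates
t=cv2.imread("pics/top0.png"); m=(t.min(2)>225).astype(np.uint8); n,l,st,ce=cv2.connectedComponentsWithStats(m); k=l[224,330]; print(st[k])
cnt=max(cv2.findContours((l==k).astype(np.uint8),cv2.RETR_EXTERNAL,cv2.CHAIN_APPROX_NONE)[0],key=len)[:,0]
r=cv2.minAreaRect(p2z("top",cnt,2.)[:,:2].astype(np.float32)); print(r,cv2.boxPoints(r))
for nm in("top","scene"):
    P=cloud(nm,np.load(f"pics/{nm}0.npy"))[np.load(f"pics/m_{nm}_tray_floor.npy")]; P=P[P[:,2]>-10]
    r=cv2.minAreaRect(P[:,:2].astype(np.float32)); print(nm,r)
E
```

```text
[-409.4, -258.5, 58.3] rz 0.19
652.8292883961178
[ 301  185   56   80 3490]
((529.4193115234375, -216.97283935546875), (169.66680908203125, 259.6571960449219), 79.936767578125) [[ 386.7647  -277.81552]
 [ 642.4272  -323.1867 ]
 [ 672.0739  -156.13016]
 [ 416.41144 -110.75897]]
top ((528.6636962890625, -221.37664794921875), (182.46783447265625, 280.6043395996094), 79.94137573242188)
scene ((544.8616943359375, -207.1100616455078), (219.78671264648438, 310.8470153808594), 78.69981384277344)
```

```bash
python3 -m inch '[[[-20,-13,0],[0,0,0.01]],[[-60,-38,0],[0,0,0.03]],[[-110,-70,5],[0,0,0.05]],[[-165,-104,12],[0,0,0.08]],[[-220,-139,20],[0,0,0.1]],[[-275,-174,30],[0,0,0.13]],[[-330,-208,42],[0,0,0.16]],[[-375,-237,52],[0,0,0.18]],[[-400,-253,57],[0,0,0.19]],[[-409.4,-258.5,58.3],[0,0,0.19]],[[-409.4,-258.5,58.3],[0,0,0.19]],[[-409.4,-258.5,58.3],[0,0,0.19]]]' -1 40; python3 g.py done -409.4 -258.5 58.3 0.19
python3 - <<'E'
from h import *
from bench import observe
o=observe(); print(o["time_s"],o["ee_pos"],o["eef_rot"],o["contact_force"])
for n in("scene","top"):
    p,d=vision.read_camera(n); np.save(f"pics/{n}1.npy",d); cv2.imwrite(f"pics/{n}1.png",p[:,:,::-1])
t=cv2.imread("pics/top1.png")[:,:,::-1]; s=cv2.imread("pics/scene1.png")[:,:,::-1]
def cr(p,u,v,r,k): return cv2.resize(p[v-r:v+r,u-r:u+r,::-1],(k,k),interpolation=cv2.INTER_CUBIC)
cv2.imwrite("pics/crop3.png",np.hstack([cr(t,213,231,50,400),cr(s,224,165,50,400)]))
E
```

```text
time_s: 2.2
ee_pos: [504.5, 171.8, 190.3]
eef_rot: [0.275, 0.961, 0.0, 0.0]
contact_force: [-0.3, -0.1, -0.3]
width: 85.1
cmd [504.96, 170.96, 189.99] 57.98
2.2 [504.48938287 171.78924444 190.33715724] [2.75296579e-01 9.61359322e-01 2.12235252e-04 5.07738431e-05] [-0.26704513 -0.11100467 -0.27786095]
```

View pics/crop3.png

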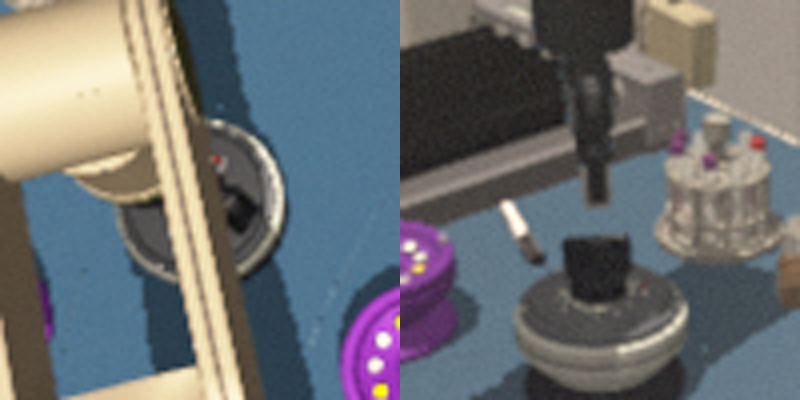

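The gripper hangs straight above the knob with the bar between the fingers. I'll descend 64 mm, then close.

```bash
python3 -m inch '[[[0,0,15],[0,0,0]],[[0,0,35],[0,0,0]],[[0,0,52],[0,0,0]],[[0,0,61],[0,0,0]],[[0,0,64],[0,0,0]],[[0,0,64],[0,0,0]]]' -1 60; python3 g.py done 0 0 64 0
python3 -m inch '[[[0,0,0],[0,0,0]],[[0,0,0],[0,0,0]],[[0,0,0],[0,0,0]],[[0,0,0],[0,0,0]],[[0,0,0],[0,0,0]],[[0,0,0],[0,0,0]]]' 1 60
python3 - <<'E'
from bench import observe
import numpy as np
o=observe(); print(o["time_s"],o["ee_pos"],o["eef_rot"],o["contact_force"],o["ft_torque"])
E
```

```text
time_s: 3.05
ee_pos: [505.2, 171.0, 126.2]
eef_rot: [0.276, 0.961, 0.0, 0.0]
contact_force: [0.7, 0.2, -0.4]
width: 85.3
cmd [504.96, 170.96, 125.99] 57.98
time_s: 3.8
ee_pos: [506.0, 172.0, 126.9]
eef_rot: [0.276, 0.961, 0.001, 0.001]
contact_force: [2.2, 4.7, 0.8]
width: 13.0
3.8 [505.9796456  171.98955661 126.90965929] [0.27572843 0.96123419 0.00130713 0.00097831] [2.1976829  4.68645696 0.78487196] [ 0.75000576 -0.39745018 -0.11920522]
```

Grasped at a 13 mm width, against a bar thickness of 14 mm. I'll take out the roughly 1.3 mm lateral offset, then swing anticlockwise to about +0.18 while watching the moment.

```bash
cat > o.py <<'E'
from bench import observe
import numpy as np
from scipy.spatial.transform import Rotation as R
o=observe(); M=R.from_quat(o["eef_rot"]).as_matrix()
print("t",round(o["time_s"],2),"pos",np.round(o["ee_pos"],1),"yaw",round(np.degrees(np.arctan2(M[1,1],M[0,1])),2),"tilt",round(np.degrees(np.arccos(-M[2,2])),2),"F",np.round(o["contact_force"],1),"Ftool",np.round(M.T@o["contact_force"],1),"T",np.round(o["ft_torque"],2),"w",round(o["width"],1))
E
python3 -m inch '[[[0,1.3,0],[0,0,0]],[[0,1.3,0],[0,0,0]],[[0,1.3,0],[0,0,0]]]' 1 90; python3 g.py done 0 1.3 0 0; python3 o.py
python3 -m inch '[[[0,0,0],[0,0,-0.04]],[[0,0,0],[0,0,-0.08]],[[0,0,0],[0,0,-0.12]],[[0,0,0],[0,0,-0.15]],[[0,0,0],[0,0,-0.17]],[[0,0,0],[0,0,-0.17]]]'; python3 g.py done 0 0 0 -0.17; python3 o.py
```

```text
time_s: 4.18
ee_pos: [506.1, 172.3, 126.7]
eef_rot: [0.276, 0.961, 0.0, 0.0]
contact_force: [0.3, 2.0, 5.7]
width: 12.2
cmd [505.65, 172.07, 125.99] 57.98
t 4.17 pos [506.1 172.3 126.7] yaw 57.99 tilt 0.07 F [0.3 2.  5.7] Ftool [ 0.8  1.9 -5.7] T [ 0.01  0.08 -0.08] w 12.2
time_s: 4.92
ee_pos: [506.3, 172.5, 126.7]
eef_rot: [0.193, 0.981, 0.001, 0.001]
contact_force: [1.1, 3.6, 5.1]
width: 12.3
cmd [505.65, 172.07, 125.99] 67.72
t 4.92 pos [506.3 172.5 126.7] yaw 67.75 tilt 0.1 F [1.1 3.6 5.1] Ftool [ 0.3  3.8 -5.1] T [ 0.32 -0.04  0.06] w 12.3
```

```bash
python3 -m inch '[[[0,0,0],[0,0,-0.03]],[[0,0,0],[0,0,-0.03]]]'; python3 g.py done 0 0 0 -0.03; python3 o.py
python3 - <<'E'
from h import *
from bench import observe
p,d=vision.read_camera("scene"); np.save("pics/scene2.npy",d); cv2.imwrite("pics/scene2.png",p[:,:,::-1])
crop("scene",p,224,180,45,8,"pics/crop4.png")
E
python3 o.py
```

```text
time_s: 5.18
ee_pos: [506.3, 172.5, 126.7]
eef_rot: [0.178, 0.984, 0.001, 0.001]
contact_force: [1.4, 3.8, 4.5]
width: 12.5
cmd [505.65, 172.07, 125.99] 69.44
t 5.17 pos [506.3 172.5 126.7] yaw 69.47 tilt 0.1 F [1.4 3.8 4.5] Ftool [ 0.   4.1 -4.4] T [ 0.43 -0.11 -0.1 ] w 12.5
t 5.22 pos [506.3 172.5 126.7] yaw 69.45 tilt 0.1 F [2.  3.3 5.6] Ftool [-0.7  3.8 -5.6] T [ 0.32 -0.06 -0.07] w 12.4
```

View pics/crop4.png

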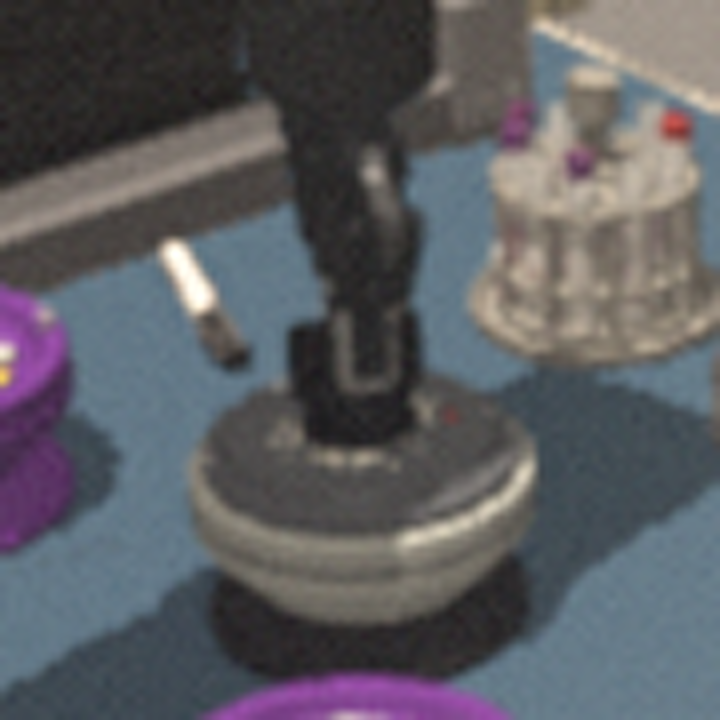

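```bash
for i in 1 2; do python3 -m inch '[[[0,0,0],[0,0,-0.03]],[[0,0,0],[0,0,-0.03]]]' >/dev/null; python3 g.py done 0 0 0 -0.03; python3 o.py; done
```

```text
cmd [505.65, 172.07, 125.99] 71.16
t 5.47 pos [506.5 172.7 126.7] yaw 71.17 tilt 0.14 F [1.8 5.8 4.2] Ftool [ 0.2  6.1 -4.2] T [ 0.66 -0.27 -0.76] w 12.1
cmd [505.65, 172.07, 125.99] 72.88
t 5.72 pos [507.  173.5 126.9] yaw 72.86 tilt 0.26 F [5.6 9.4 1.8] Ftool [-2.6 10.6 -1.7] T [ 1.37 -0.75 -1.13] w 12.4
```

The stop shows at a yaw of about 70.5°, with -1.1 N m against the wrist, so zero is near 62°. Now clockwise to -0.19, about 51°.

```bash
python3 -m inch '[[[0,0,0],[0,0,0.06]],[[0,0,0],[0,0,0.12]],[[0,0,0],[0,0,0.18]],[[0,0,0],[0,0,0.24]],[[0,0,0],[0,0,0.3]],[[0,0,0],[0,0,0.34]],[[0,0,0],[0,0,0.34]]]' >/dev/null; python3 g.py done 0 0 0 0.34;python3 o.py
for i in 1 2; do python3 -m inch '[[[0,0,0],[0,0,0.03]],[[0,0,0],[0,0,0.03]]]' >/dev/null; python3 g.py done 0 0 0 0.03; python3 o.py; done
```

```text
cmd [505.65, 172.07, 125.99] 53.4
t 6.6 pos [506.4 172.1 126.7] yaw 53.4 tilt 0.1 F [3.2 2.6 5.8] Ftool [-1.   4.  -5.8] T [ 0.16 -0.2  -0.09] w 12.6
cmd [505.65, 172.07, 125.99] 51.68
t 6.85 pos [506.4 172.1 126.7] yaw 51.69 tilt 0.1 F [2.3 1.1 6.2] Ftool [-1.1  2.3 -6.2] T [ 0.08 -0.25 -0.13] w 12.4
cmd [505.65, 172.07, 125.99] 49.96
t 7.1 pos [506.4 172.1 126.7] yaw 49.99 tilt 0.1 F [2.6 1.7 5.6] Ftool [-0.9  3.  -5.6] T [ 0.11 -0.2   0.14] w 12.3
```

```bash
for i in 1 2; do python3 -m inch '[[[0,0,0],[0,0,0.03]],[[0,0,0],[0,0,0.03]]]' >/dev/null; python3 g.py done 0 0 0 0.03; python3 o.py; done
```

```text
cmd [505.65, 172.07, 125.99] 48.24
t 7.35 pos [506.4 172.3 126.7] yaw 48.31 tilt 0.1 F [2.6 2.8 5.5] Ftool [-0.1  3.9 -5.5] T [ 0.17 -0.22  0.57] w 12.4
cmd [505.65, 172.07, 125.99] 46.52
t 7.6 pos [506.7 173.  126.8] yaw 46.62 tilt 0.19 F [5.  6.7 2.9] Ftool [ 0.9  8.3 -2.9] T [ 0.81 -0.57  0.85] w 12.6
```

Clockwise stop found at about 48.8°, with the torque up to +0.85 N m. Zero is therefore about 61°, with ±1.4° of slack. Next is +0.24, about 76.3°.

```bash
python3 -m inch '[[[0,0,0],[0,0,-0.06]],[[0,0,0],[0,0,-0.13]],[[0,0,0],[0,0,-0.2]],[[0,0,0],[0,0,-0.27]],[[0,0,0],[0,0,-0.34]],[[0,0,0],[0,0,-0.41]],[[0,0,0],[0,0,-0.47]],[[0,0,0],[0,0,-0.5]],[[0,0,0],[0,0,-0.5]]]' >/dev/null; python3 g.py done 0 0 0 -0.5;python3 o.py
for i in 1 2; do python3 -m inch '[[[0,0,0],[0,0,-0.03]],[[0,0,0],[0,0,-0.03]]]' >/dev/null; python3 g.py done 0 0 0 -0.03; python3 o.py; done
```

```text
cmd [505.65, 172.07, 125.99] 75.17
t 8.72 pos [506.2 172.8 126.7] yaw 75.24 tilt 0.11 F [0.8 5.8 5.2] Ftool [ 0.6  5.8 -5.2] T [ 0.58 -0.1  -0.08] w 12.9
cmd [505.65, 172.07, 125.99] 76.89
t 8.97 pos [506.3 172.8 126.7] yaw 76.91 tilt 0.12 F [2.1 5.4 4.3] Ftool [-0.8  5.7 -4.3] T [ 0.65 -0.18 -0.59] w 12.3
cmd [505.65, 172.07, 125.99] 78.61
t 9.22 pos [506.6 173.3 126.8] yaw 78.6 tilt 0.21 F [3.6 7.2 4. ] Ftool [-2.1  7.7 -4. ] T [ 1.16 -0.5  -0.98] w 12.4
```

That is the +0.24 stop, where expected. Now clockwise to -0.30, about 42.5°.

```bash
python3 -m inch '[[[0,0,0],[0,0,0.06]],[[0,0,0],[0,0,0.13]],[[0,0,0],[0,0,0.2]],[[0,0,0],[0,0,0.27]],[[0,0,0],[0,0,0.34]],[[0,0,0],[0,0,0.41]],[[0,0,0],[0,0,0.48]],[[0,0,0],[0,0,0.55]],[[0,0,0],[0,0,0.6]],[[0,0,0],[0,0,0.62]],[[0,0,0],[0,0,0.62]]]' >/dev/null; python3 g.py done 0 0 0 0.62;python3 o.py
for i in 1 2; do python3 -m inch '[[[0,0,0],[0,0,0.03]],[[0,0,0],[0,0,0.03]]]' >/dev/null; python3 g.py done 0 0 0 0.03; python3 o.py; done
```

```text
cmd [505.65, 172.07, 125.99] 43.09
t 10.6 pos [506.1 172.  126.7] yaw 43.13 tilt 0.07 F [0.4 0.7 6.6] Ftool [ 0.3  0.8 -6.6] T [-0.02  0.1   0.41] w 12.4
cmd [505.65, 172.07, 125.99] 41.37
t 10.85 pos [506.5 172.8 126.7] yaw 41.45 tilt 0.15 F [3.2 5.5 2.6] Ftool [ 2.   6.  -2.6] T [ 0.74 -0.42  0.76] w 12.0
cmd [505.65, 172.07, 125.99] 39.65
t 11.1 pos [506.7 173.1 126.8] yaw 39.79 tilt 0.18 F [4.3 5.6 3.6] Ftool [ 1.6  6.9 -3.5] T [ 0.86 -0.51  1.6 ] w 12.2
```

All four swings are done. Now anticlockwise to the open stop, about 134°.

```bash
python3 -m inch '[[[0,0,0],[0,0,-0.06]],[[0,0,0],[0,0,-0.14]],[[0,0,0],[0,0,-0.22]],[[0,0,0],[0,0,-0.3]],[[0,0,0],[0,0,-0.38]],[[0,0,0],[0,0,-0.46]],[[0,0,0],[0,0,-0.54]],[[0,0,0],[0,0,-0.62]],[[0,0,0],[0,0,-0.7]],[[0,0,0],[0,0,-0.77]],[[0,0,0],[0,0,-0.8]],[[0,0,0],[0,0,-0.8]]]' >/dev/null; python3 g.py done 0 0 0 -0.8;python3 o.py
python3 -m inch '[[[0,0,0],[0,0,-0.06]],[[0,0,0],[0,0,-0.14]],[[0,0,0],[0,0,-0.22]],[[0,0,0],[0,0,-0.3]],[[0,0,0],[0,0,-0.38]],[[0,0,0],[0,0,-0.46]],[[0,0,0],[0,0,-0.54]],[[0,0,0],[0,0,-0.62]],[[0,0,0],[0,0,-0.7]],[[0,0,0],[0,0,-0.77]],[[0,0,0],[0,0,-0.8]],[[0,0,0],[0,0,-0.8]]]' >/dev/null; python3 g.py done 0 0 0 -0.8;python3 o.py
for i in 1 2; do python3 -m inch '[[[0,0,0],[0,0,-0.03]],[[0,0,0],[0,0,-0.03]]]' >/dev/null; python3 g.py done 0 0 0 -0.03; python3 o.py; done
```

```text
cmd [505.65, 172.07, 125.99] 85.49
t 12.6 pos [506.2 173.1 126.7] yaw 85.56 tilt 0.14 F [1.6 7.  6.2] Ftool [-1.1  7.1 -6.2] T [ 0.83 -0.14  0.17] w 12.3
cmd [505.65, 172.07, 125.99] 131.32
t 14.1 pos [505.9 174.1 126.8] yaw 131.42 tilt 0.21 F [-0.5 11.   4.3] Ftool [-7.   8.6 -4.3] T [1.73 0.03 0.04] w 12.2
cmd [505.65, 172.07, 125.99] 133.04
t 14.35 pos [505.8 174.1 126.8] yaw 133.12 tilt 0.21 F [-1.3 11.6  6.6] Ftool [-7.   9.3 -6.5] T [ 1.7  -0.03 -0.23] w 11.9
cmd [505.65, 172.07, 125.99] 134.76
t 14.6 pos [505.9 174.2 126.8] yaw 134.76 tilt 0.24 F [-0.8 12.4  5.8] Ftool [-8.2  9.4 -5.8] T [ 1.81  0.02 -1.27] w 12.6
```

Open stop reached at -1.27 N m. Before lifting I'll shift about 2.3 mm to relieve the side force and ease the twist slightly.

```bash
python3 g.py goto 505.6 174.4 126 133.2
python3 -m inch '[[[-1.6,1.7,0],[0,0,0.03]],[[-1.6,1.7,0],[0,0,0.03]],[[-1.6,1.7,0],[0,0,0.03]]]' 1 110 >/dev/null; python3 g.py done -1.6 1.7 0 0.03;python3 o.py
```

```text
[-1.6, 1.7, -0.0] rz 0.027
cmd [505.59, 174.4, 125.99] 133.04
t 14.97 pos [506.  174.7 126.8] yaw 133.07 tilt 0.08 F [-1.5  2.4  7.3] Ftool [-0.6  2.8 -7.3] T [ 0.32 -0.08 -0.12] w 12.4
```

Side force is relieved, so I'll lift straight: first 5 mm, check the force, then up past the pins and hub (22 mm).

```bash
python3 -m inch '[[[0,0,-1.5],[0,0,0]],[[0,0,-3],[0,0,0]],[[0,0,-5],[0,0,0]],[[0,0,-5],[0,0,0]]]' >/dev/null; python3 g.py done 0 0 -5 0;python3 o.py
python3 -m inch '[[[0,0,-3],[0,0,0]],[[0,0,-7],[0,0,0]],[[0,0,-12],[0,0,0]],[[0,0,-18],[0,0,0]],[[0,0,-25],[0,0,0]],[[0,0,-30],[0,0,0]],[[0,0,-30],[0,0,0]]]' >/dev/null; python3 g.py done 0 0 -30 0;python3 o.py
python3 - <<'E'
from h import *
p,d=vision.read_camera("scene"); np.save("pics/scene3.npy",d); cv2.imwrite("pics/scene3.png",p[:,:,::-1])
crop("scene",p,224,180,45,8,"pics/crop5.png")
E
```

```text
cmd [505.59, 174.4, 130.99] 133.04
t 15.47 pos [504.8 174.6 129.6] yaw 133.04 tilt 0.12 F [ 3.2  5.5 -6.6] Ftool [-6.   1.8  6.6] T [ 1.01 -0.69 -0.14] w 12.1
cmd [505.59, 174.4, 160.99] 133.04
t 16.35 pos [505.9 174.4 161.7] yaw 133.04 tilt 0.06 F [-0.5  0.2 -6.5] Ftool [0.2 0.5 6.5] T [ 0.07 -0.02 -0.  ] w 12.0
```

View pics/crop5.png

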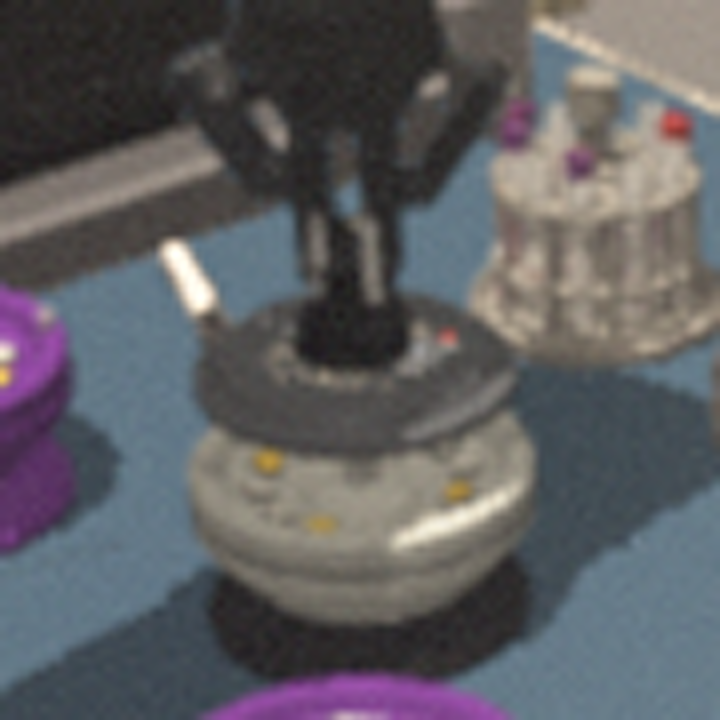

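The lid is clear of the rotor and level (crop (350,370)), with the rotor left bare underneath. Now raise and carry it to the tray.

```bash
python3 -m inch '[[[0,0,-8],[0,0,0]],[[0,0,-25],[0,0,0]],[[0,0,-37],[0,0,0]],[[0,0,-40],[0,0,0]],[[0,0,-40],[0,0,0]]]' >/dev/null; python3 g.py done 0 0 -40 0;python3 o.py
python3 g.py goto 528 -220 201 80;python3 g.py goto 516.6 -23 201 106.5
```

```text
cmd [505.59, 174.4, 200.99] 133.04
t 17.02 pos [505.8 174.5 201.4] yaw 133.04 tilt 0.04 F [ 0.2 -0.4 -7.1] Ftool [ 0.1 -0.4  7.1] T [-0.    0.03 -0.01] w 12.0
[252.8, -303.5, -0.0] rz 0.926
[126.7, -151.8, -0.0] rz 0.463
```

```bash
python3 -m inch '[[[6,-7,0],[0,0,0.02]],[[19,-23,0],[0,0,0.07]],[[38,-46,0],[0,0,0.14]],[[62,-74,0],[0,0,0.23]],[[88,-106,0],[0,0,0.32]],[[114,-137,0],[0,0,0.42]],[[140,-168,0],[0,0,0.51]],[[166,-199,0],[0,0,0.61]],[[191,-229,0],[0,0,0.7]],[[214,-257,0],[0,0,0.78]],[[233,-280,0],[0,0,0.85]],[[245,-294,0],[0,0,0.9]]]'  >/dev/null; python3 g.py done 245 -294 0 0.9;python3 o.py; python3 g.py goto 528 -220 201 80
```

```text
cmd [527.19, -207.69, 200.99] 81.47
t 18.52 pos [ 526.5 -209.4  200.3] yaw 81.24 tilt 0.07 F [ 1.   0.9 -5. ] Ftool [-0.9  1.   5. ] T [ 0.07 -0.07  0.03] w 11.8
[-2.6, -12.1, -0.0] rz 0.026
```

```bash
python3 -m inch '[[[-1.5,-7,0],[0,0,0.02]],[[-2.6,-12.1,0],[0,0,0.026]],[[-2.6,-12.1,20],[0,0,0.026]],[[-2.6,-12.1,50],[0,0,0.026]],[[-2.6,-12.1,75],[0,0,0.026]],[[-2.6,-12.1,87],[0,0,0.026]],[[-2.6,-12.1,90],[0,0,0.026]],[[-2.6,-12.1,90],[0,0,0.026]]]'  >/dev/null; python3 g.py done -2.6 -12.1 90 0.026;python3 o.py
python3 - <<'E'
from h import *
p,d=vision.read_camera("scene"); np.save("pics/scene4.npy",d)
q,e=vision.read_camera("top"); np.save("pics/top4.npy",e); cv2.imwrite("pics/top4.png",q[:,:,::-1]); cv2.imwrite("pics/scene4.png",p[:,:,::-1])
cv2.imwrite("pics/crop6.png",np.hstack([cv2.resize(x,(400,400),interpolation=cv2.INTER_CUBIC) for x in (p[190:310,255:375,::-1],q[165:285,270:390,::-1])]))
E
```

```text
cmd [527.97, -220.04, 110.99] 79.98
t 19.52 pos [ 528.4 -220.   111.6] yaw 80.01 tilt 0.05 F [ 0.5 -0.8 -5. ] Ftool [-0.6 -0.7  5. ] T [ 0.05 -0.05  0.01] w 12.0
```

View pics/crop6.png

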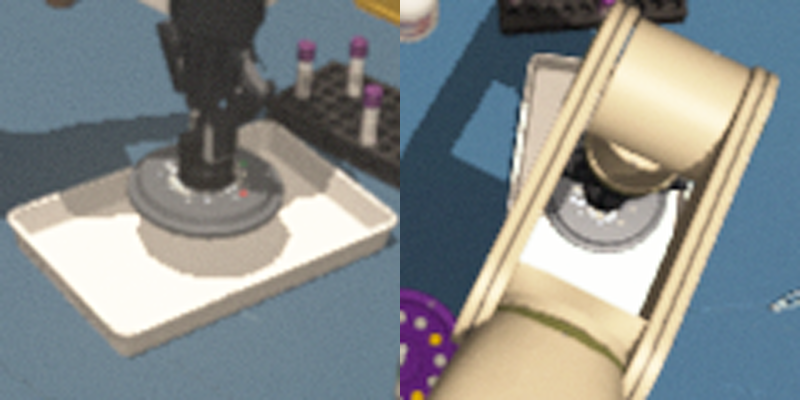

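The lid hangs level over the middle of the tray. I'll lower it slowly to about 2 mm above the expected contact, then feel for it.

```bash
python3 -m inch '[[[0,0,8],[0,0,0]],[[0,0,20],[0,0,0]],[[0,0,32],[0,0,0]],[[0,0,42],[0,0,0]],[[0,0,48],[0,0,0]],[[0,0,51],[0,0,0]],[[0,0,52],[0,0,0]],[[0,0,52],[0,0,0]]]'  >/dev/null; python3 g.py done 0 0 52 0;python3 o.py
for i in 1 2; do python3 -m inch '[[[0,0,1.5],[0,0,0]],[[0,0,1.5],[0,0,0]]]' >/dev/null; python3 g.py done 0 0 1.5 0; python3 o.py; done
```

```text
cmd [527.97, -220.04, 58.99] 79.98
t 20.62 pos [ 528.2 -220.2   59.4] yaw 79.99 tilt 0.04 F [-0.7 -0.3 -4.7] Ftool [ 0.7 -0.4  4.7] T [-0.04 -0.08  0.06] w 12.1
cmd [527.97, -220.04, 57.49] 79.98
t 20.88 pos [ 528.  -220.1   57.6] yaw 79.99 tilt 0.01 F [-0.6 -0.4 -6. ] Ftool [ 0.5 -0.5  6. ] T [ 0.   -0.07 -0.01] w 12.4
cmd [527.97, -220.04, 55.99] 79.98
t 21.12 pos [ 528.3 -220.1   57.3] yaw 79.99 tilt 0.02 F [-5.1  3.2  6. ] Ftool [ 5.5  2.3 -6. ] T [ 0.35  0.85 -0.08] w 12.1
```

Contact felt (Fz went from -5 to +6 N). I'll release, then lift away.

```bash
python3 -m inch '[[[0,0,0],[0,0,0]],[[0,0,0],[0,0,0]],[[0,0,0],[0,0,0]],[[0,0,0],[0,0,0]],[[0,0,0],[0,0,0]],[[0,0,0],[0,0,0]],[[0,0,0],[0,0,0]]]' -1 60 >/dev/null; python3 o.py
python3 -m inch '[[[0,0,-8],[0,0,0]],[[0,0,-25],[0,0,0]],[[0,0,-50],[0,0,0]],[[0,0,-80],[0,0,0]],[[0,0,-115],[0,0,0]],[[0,0,-145],[0,0,0]],[[0,0,-165],[0,0,0]],[[0,0,-165],[0,0,0]]]' >/dev/null; python3 g.py done 0 0 -165 0; python3 o.py; python3 g.py goto 440 80 260 80
```

```text
t 22.0 pos [ 527.9 -220.    56. ] yaw 79.98 tilt 0.0 F [-0.   0.8  0.4] Ftool [ 0.2  0.8 -0.4] T [ 0.01 -0.   -0.05] w 85.3
cmd [527.97, -220.04, 220.99] 79.98
t 23.0 pos [ 529.1 -220.6  223.6] yaw 79.99 tilt 0.25 F [0.6 0.2 0.7] Ftool [-0.5  0.3 -0.7] T [-0.01  0.01 -0.01] w 85.4
[138.8, 280.2, -39.0] rz -0.0
```

Clear of the lid. I'll swing the arm aside so the top camera can see the tray.

```bash
python3 -m inch '[[[6,11,-3],[0,0,0]],[[19,39,-8],[0,0,0]],[[37,75,-14],[0,0,0]],[[57,115,-20],[0,0,0]],[[77,155,-26],[0,0,0]],[[97,195,-32],[0,0,0]],[[116,235,-36],[0,0,0]],[[130,263,-39],[0,0,0]],[[138,280,-39],[0,0,0]],[[138,280,-39],[0,0,0]]]' >/dev/null; python3 g.py done 138 280 -39 0; python3 o.py
python3 - <<'E'
from h import *
from bench import models
p,d=vision.read_camera("scene")
q,e=vision.read_camera("top"); cv2.imwrite("pics/top5.png",q[:,:,::-1]); cv2.imwrite("pics/scene5.png",p[:,:,::-1])
for n,dd in(("top",e),("scene",d)):
    W=cloud(n,dd); S=W.reshape(-1,3)
    near=np.hypot(S[:,0]-528,S[:,1]+220)<60
    m=near&(S[:,2]>14)&(S[:,2]<22); P=S[m]
    if len(P)>10:
        c=np.c_[P[:,:2],np.ones(len(P))]; k=np.linalg.lstsq(c,P[:,2],rcond=None)[0]; print(n,"face",len(P),P.mean(0).round(1),"tilt",np.hypot(k[0],k[1]).round(4),"enc",cv2.minEnclosingCircle(P[:,:2].astype(np.float32)))
    for w in("tray_floor","lid_center","white_cap_bottle","black_cap_bottle","wash_bottle"):
        for r in models.outline_of(w,n)[:1]:
            print(n,w,round(r["p"],2),[int(x) for x in r["box"]],np.nanmedian(W[r["pixels"]],0).round())
            if w=="tray_floor" and n=="top":
                M=r["pixels"].astype(np.uint8); cnt=max(cv2.findContours(M,cv2.RETR_EXTERNAL,cv2.CHAIN_APPROX_NONE)[0],key=len)[:,0]
                print(cv2.minAreaRect(p2z("top",cnt,28.)[:,:2].astype(np.float32)))
            if w=="lid_center" and n=="top":
                M=r["pixels"].astype(np.uint8); cnt=max(cv2.findContours(M,cv2.RETR_EXTERNAL,cv2.CHAIN_APPROX_NONE)[0],key=len)[:,0]
                print(cv2.minEnclosingCircle(p2z("top",cnt,9.)[:,:2].astype(np.float32)))
cv2.imwrite("pics/crop7.png",np.hstack([cv2.resize(x,(400,400),interpolation=cv2.INTER_CUBIC) for x in (p[190:310,255:375,::-1],q[165:285,270:390,::-1])]))
E
```

```text
cmd [440.76, 79.69, 259.99] 79.98
t 24.25 pos [439.4  81.1 258.5] yaw 80.13 tilt 0.15 F [-0.1 -0.9 -0.6] Ftool [-0.  -0.9  0.6] T [-0.02 -0.04 -0.04] w 85.8
top face 547 [ 525.2 -221.4   18.1] tilt 0.0023 enc ((528.4393920898438, -220.41436767578125), 59.533363342285156)
top tray_floor 0.66 [300, 181, 360, 265] [ 527. -224.    3.]
((527.7664794921875, -221.5004119873047), (183.83033752441406, 279.9158935546875), 80.09464263916016)
top lid_center 0.78 [311, 204, 347, 242] [ 523. -220.   17.]
((525.6897583007812, -222.9569091796875), 65.64768981933594)
top white_cap_bottle 0.67 [209, 164, 222, 178] [707. 169.  51.]
top black_cap_bottle 0.6 [393, 220, 402, 230] [ 511. -450.   46.]
top wash_bottle 0.75 [263, 150, 279, 175] [717. -31. 124.]
scene face 546 [ 517.4 -231.7   17.3] tilt 0.0029 enc ((526.2489013671875, -223.77572631835938), 56.23847961425781)
scene tray_floor 0.58 [259, 227, 373, 298] [ 522. -213.    4.]
scene lid_center 0.76 [293, 241, 339, 278] [ 511. -233.   17.]
scene white_cap_bottle 0.69 [203, 178, 244, 222] [493. 152.  58.]
scene black_cap_bottle 0.87 [373, 285, 388, 314] [ 506. -460.   38.]
scene wash_bottle 0.91 [310, 157, 330, 214] [717. -45.  86.]
```

View pics/crop7.png

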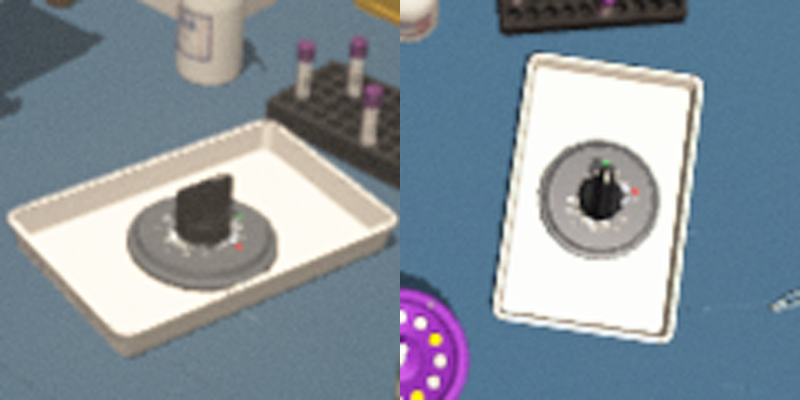

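The lid lies flat in mid-tray with its knob up and the white line at the green dot. Its face height is 17–18 mm (17 expected) and its tilt 0.003. I'm handing in.

```bash
python3 -c "
from bench import workorder; print(workorder.close_job())"; python3 o.py
```

```text
the job is handed in; nothing more can be done
None
the job is handed in; nothing more can be done
```

The lid is off the rotor and lying flat, knob upward, in the empty white tray. I handed the job in at about 24 s of the 48 s; it reports no verdict.

**What I did:** I rocked the knob through all four stops (+0.14, −0.19, +0.24, −0.30) and felt each one as a rise in wrist torque. It then turned free to the open stop, where the wrist read −1.27 N m. I eased off the side force, lifted the lid straight up, carried it level to the tray and lowered it until it touched the floor (about 11 N). Then I released it and backed away.

**Last checks:**
- **Lid:** it sits within about 5 mm of the tray's centre. Its top face is 17–18 mm above the worktop (17 expected), tilted about 0.003 rad, with the white line at the green dot.
- **Tray:** it is where it was, within about 1 mm.
- **Robot:** the gripper is open and clear of everything, with only noise-level force readings.
- **Bottles:** the top view shows all three within about 4 mm of where they started.
- **One disagreement:** in the last scene view the network put the white-capped bottle on the bare rotor. That is a false report, since the top view shows the bottle unmoved at (707, 169).

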